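# Third hand for a camp-kitchen power terminal

### The job

Be my third hand while I screw down the grey terminal block: first swing its orange lever fully shut, then bring the block, flat on the counter and brass contacts forward, squarely and centrally against the sprung brass bar of the black power rail, and press the bar in to about half of its travel, a steady push of about 10 N. Never drive the bar to the end of its travel. Finish while still holding the block pressed there (do not let go), and leave the coffee things, jar and tools where they are.

Things in the scene. Friction and masses are not known exactly. Their poses are not given: they have to be found in the camera images.
- terminal: Grey lever terminal block, loose, about 0.2 to 0.4 kg, 80 (x) x 50 (y) x 38 mm (z), standing flat on the counter; its plain 50 mm sides can be gripped. Origin: centre of its underside; z up; +x points out of its brass contact face, y across it; three dark wire holes mark the opposite (-x) face. The orange lever sits on its top; shut, nothing rises more than 51 mm above the underside.
- terminal_contacts (a point): Centre of the block's brass contact face: 40 mm from the block's origin along its +x, 19 mm above its underside.
- lever_hinge (a point): Hinge axis of the orange lever (parallel to the block's y): 28 mm from the block's origin along +x, 44 mm above its underside.
- lever_tip (a point): The top of the lever's free end, 55 mm from the hinge and 20 mm wide. Shut, it lies above the block's other end (27 mm from the block's origin along -x, 47 mm above the underside).
- lever (a joint): Angle of the orange lever, rad: 0 = shut, lying flat along the block's top and pointing to the block's -x; 1.5 = fully open, upright above the hinge. The arm is 58 mm long, 20 wide, 6 thick. It turns with light friction (about 0.5 N at the tip) and stays where it is left.
- rail: Black power rail, fixed to the counter, 60 (x) x 150 (y) x 45 mm (z). Origin: centre of its underside; the sprung bar sticks out of its -x face, centred in y. To mate, the block's +x points along the rail's +x.
- bar_face (a point): Centre of the flat front face of the brass bar (70 mm wide in y, 28 mm high, from 7 to 35 mm above the counter). Unpressed it lies 60 mm from the rail's origin along -x, 21 mm above the counter; it moves along the rail's +x as the bar is pressed in.
- contact_bar (a joint): Travel of the sprung brass bar, m: 0 = out, 0.026 = fully in. Spring rate 800 N/m with no preload, so 0.013 (half-way) is about 10 N. It springs back out, pushing the block away, when not held.
- press: Stainless French press, 96 mm across, 220 mm tall with its knob, handle towards its y (to 86 mm). Origin: centre of its underside. Bystander.
- jug: Blue plastic measuring jug, 108 mm across the rim, 130 mm tall, handle towards its y (to 92 mm). Origin: centre of its underside. Bystander.
- mug: White ceramic mug, 82 mm across, 92 mm tall, handle towards its y. Origin: centre of its underside. Bystander.
- stir_stick: Wooden stir stick, 170 x 16 x 5 mm, lying along its x. Origin: centre of its underside. Bystander.
- screwdriver: Screwdriver lying along its x, about 200 mm long. Bystander.
- screw_jar: Closed jar of screws, 60 mm across, 70 mm tall. Origin: centre of its underside. Bystander.
Mind the look-alikes: they are no part of the job. What is shaped like the terminal but blue or purple is not meant.

How it is judged:
By the outcome, as a careful person would: the job done as asked, in the order asked, and still so for the second after the job is handed in, while the arm keeps its last pose, push and grip.
It also fails if it takes over 61 s, if anything falls off the work surface, if the arm or the gripper's body presses on something with over 40 N, if the wrist force passes 120 N, or if a joint passes its speed limit or range.

### The arm

A 7-joint arm with a two-finger parallel gripper is mounted at the origin on the work surface. World frame = base frame: x ahead of the robot, y to its left, z up, the work surface at z = 0. Lengths are in mm, angles in rad, forces in N, time in s.
With the tool pointing down it reaches from about 400 to 875 mm from the base axis. Payload 19.3 kg.
Tool frame: the origin (TCP) lies between the finger pads; the fingertips stand 19 mm ahead of it and the grasp point (between the pads) is the TCP; z points along the fingers, y is the direction in which the jaws open and shut (so a half turn about z gives the same grasp; the last joint's range is limited). The gripper opens to 85 mm and grips with 20 to 120 N. Pads are 22 mm wide; open, the fingers measure 114 mm over their backs; the gripper's body (76 mm by 85 mm) begins 54 mm behind the grasp point. The pads swing forward as they close: fully open they stand 13 mm farther back than shut.
Start: joints at [1.153, 0.521, -0.036, 1.599, 0.021, 1.021, -0.113], TCP at [212.991, -587.579, 223.591] pointing down, gripper open.
Joint ranges: [-2.91, 2.91], [-0.3, 2.13], [-1.5, 1.42], [0.17, 2.43], [-1.26, 4.41], [0.16, 1.93], [-2.52, 2.52]. Speed limits (rad/s): [1.89, 1.89, 2.39, 2.39, 3.01, 3.01, 3.01].

### API

Orientations are given as [roll, pitch, yaw] about the fixed x, y, z axes, in that order (R = Rz(yaw) Ry(pitch) Rx(roll)).
In Python, from plant import arm, vision gives the robot as it stands.
- The arm moves only by the tool step_arm, never from a script. Its argument "targets" is a list of rows, each an object with "gripper": the opening, from 0 (shut) to 1 (fully open); "offset": the shift along the tool's x, y, z in cm, a list of three; "dr": the turn, a rotation vector about the tool's x, y, z in rad, a list of three. A call has 1 to 12 rows; each row shifts and turns the pose as measured when the row begins, along the tool's axes as they then stand; what a row does not reach is not made up. A row lasts 1/10 s, in which the tool goes at most 50 mm and 8.59 degrees, less where a joint would pass 70% of its speed; a pose out of reach is approached as far as the arm can. A call with a gripper value outside its range is refused whole. The fingers move at their own pace and stop on an object; "newtons" is the grip in N (left out, the last holds). Time passes only in rows, so rows that do not move let the fingers close. It gives the time, the measured TCP pose, the force and the opening at its end, in the units of the state.
- arm.get_obs(): the state, without advancing time (a new reading comes with each control period).
- vision.snapshot(name): name is "scene" or "side" or "wrist"; returns (picture, depth): 420x560x3 uint8, red, green, blue; 420x560 float32, mm along the optical axis (not along the pixel's ray), 0 where there is no reading.
- vision.camera_info(name): a dict with "camera_matrix" (3x3 intrinsics, pixels), "k1" (the pictures are not rectified: a ray, as slopes to the right and down, at radius r is drawn at 1 + k1 r^2 times it, then the intrinsics apply), "world_to_cam" (4x4, takes a point from world to camera coordinates); the wrist camera has in their place "T_tool_cam" (4x4, takes a point from camera to tool coordinates, whose origin is the TCP and whose axes are the flange's). Camera axes: x right, y down, z forward; pixel columns grow to the right and rows downward; lengths in mm; the calibration is good to about 2 mm. A picture is of the moment at which its call begins: read the wrist's pose just before it. camera_info takes no time and is no camera call.
- arm.close_job(): hands the job in, once; it reports no verdict.
The state is a dict: "t": time; "q": joint angles; "joint_vel": joint speeds; "effort": joint torques, N m; "ee_pos": TCP position; "orientation": TCP orientation; "wrist_force": force on the tool from outside, world axes, zero at the start; "torque": the same for the moment, N m; "gripper_width": opening from 0.0 (shut) to 1.0 (fully open).
Only numpy, scipy, OpenCV 4.12 (cv2) and the standard library are available. Lean on these libraries where they do the work, as an engineer would, in place of code of your own. Each camera call takes 0.05 s, during which the arm holds its last target. There are 200 camera calls.

## Working session

There is one attempt and no reset: what is moved stays moved. The work goes in short steps, Python scripts to look and compute and a tool call to move; the robot and the scene stay as the last step left them, time stands still between calls to the robot, and variables do not carry over. Pictures are saved under pics/ and viewed, on a budget of 10 in all, crops included, one or two more only if the job needs it, and the job is handed in when it is done.

Besides the shell and the picture viewer there is one more tool, called after "Emit:" in YAML: its name, and indented under it one key for each argument. step_arm: Moves the arm, as the interface text tells. Its arguments: {"type":"object","properties":{"targets":{"type":"array"},"newtons":{"type":"number"}},"required":["targets"]}

```bash
ls; mkdir -p pics; cat > h.py <<'E'
import numpy as np, cv2
from plant import arm, vision
def snap(n):
    p,d=vision.snapshot(n); return p,d
def pts(name,d,T=None):
    """world xyz for every pixel from depth"""
    c=vision.camera_info(name); K=np.array(c["camera_matrix"]);k=c["k1"]
    h,w=d.shape; u,v=np.meshgrid(np.arange(w),np.arange(h))
    uv=np.stack([u,v],-1).reshape(-1,1,2).astype(np.float64)
    r=cv2.undistortPoints(uv,K,np.array([k,0,0,0,0.])).reshape(h,w,2)
    P=np.dstack([r*d[...,None],d,np.ones_like(d)])
    if name=="wrist":
        M=T@np.array(c["T_tool_cam"])
    else: M=np.linalg.inv(np.array(c["world_to_cam"]))
    W=(P@M.T)[...,:3]; W[d<=0]=np.nan
    return W
def toolT(o):
    from scipy.spatial.transform import Rotation as R
    T=np.eye(4);T[:3,:3]=R.from_euler('xyz',o["orientation"]).as_matrix();T[:3,3]=o["ee_pos"];return T
E
python3 - <<'E'
from h import *
print(arm.get_obs())
for n in ("scene","side"):
    p,d=snap(n); cv2.imwrite(f"pics/{n}0.png",p[...,::-1]); np.savez(f"{n}0.npz",p=p,d=d)
    c=vision.camera_info(n); print(n,np.linalg.inv(c["world_to_cam"]).round(2).tolist(),c["k1"])
print(vision.camera_info("wrist"))
E
```

```text
pics
{'t': 0.0, 'q': array([ 1.1528168 ,  0.52204022, -0.03630091,  1.60000865,  0.02120147,
        1.02109028, -0.11280915]), 'joint_vel': array([-4.66561503e-04,  6.19753259e-04, -1.06625997e-03, -1.04607391e-03,
       -1.79152126e-03,  8.89390757e-04, -1.54089267e-05]), 'effort': array([ 4.70764353e-04, -9.27114415e+01,  1.98044904e+00, -3.69927120e+01,
        1.80597551e-02,  8.01047572e-03, -1.45140307e-04]), 'ee_pos': array([ 212.83750997, -587.2729889 ,  223.0094703 ]), 'orientation': array([-3.14043517e+00,  9.72502365e-05,  3.47738274e-01]), 'wrist_force': array([-0.89360707, -0.95983341,  0.42410844]), 'torque': array([-0.00716559,  0.00820145, -0.00705166]), 'gripper_width': 0.9998145881227417}
scene [[-0.31, 0.64, -0.7, 1363.61], [0.95, 0.21, -0.23, 256.82], [-0.0, -0.74, -0.68, 858.07], [0.0, 0.0, 0.0, 1.0]] 0.02314411849685658
side [[-0.92, -0.24, 0.31, 187.61], [-0.39, 0.58, -0.72, 910.59], [-0.0, -0.78, -0.62, 852.08], [0.0, 0.0, 0.0, 1.0]] -0.026986070992702983
{'camera_matrix': array([[368.8599913 ,   0.        , 277.75442577],
       [  0.        , 368.8599913 , 213.06430037],
       [  0.        ,   0.        ,   1.        ]]), 'k1': -0.024944708217706474, 'T_tool_cam': array([[-1.27231554e-03, -9.64388815e-01, -2.64485528e-01,
         6.80282225e+01],
       [ 9.99999190e-01, -1.23436996e-03, -3.09665034e-04,
        -1.16689588e-01],
       [-2.78354960e-05, -2.64485708e-01,  9.64389605e-01,
        -1.49445721e+02],
       [ 0.00000000e+00,  0.00000000e+00,  0.00000000e+00,
         1.00000000e+00]])}
```

View pics/scene0.png

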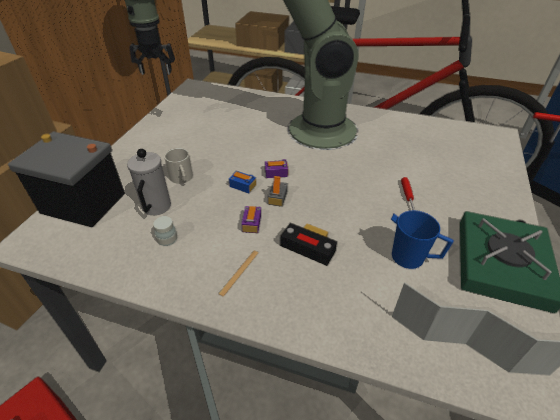

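View pics/side0.png

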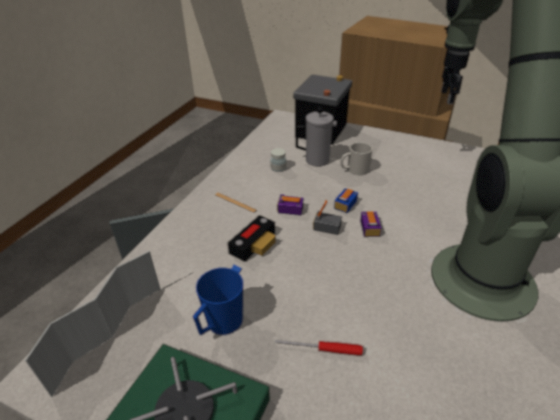

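The grey block is at scene (277,190) and side (328,222), with its orange lever raised. The black rail is at scene (308,242), with its bar facing the robot. Three blue and purple look-alikes stand around the block.

```bash
python3 - <<'E'
from h import *
for n,boxes in (("scene",dict(term=(258,175,292,210),rail=(275,220,345,266))),("side",dict(term=(308,196,346,236),rail=(225,212,282,262)))):
    z=np.load(n+"0.npz");W=pts(n,z["d"]);p=z["p"];hsv=cv2.cvtColor(p,cv2.COLOR_RGB2HSV)
    for k,(a,b,c,d) in boxes.items():
        w=W[b:d,a:c].reshape(-1,3);h=hsv[b:d,a:c].reshape(-1,3).astype(int);
        H,S,V=h.T
        up=w[:,2]>8
        groups=dict(all=up,orange=up&(H<22)&(S>150),dark=up&(V<60),top=up&(w[:,2]>30)&(S<90), low=up&(w[:,2]<30))
        for g,m in groups.items():
            if m.sum()<5: continue
            q=w[m]; r=cv2.minAreaRect(q[:,:2].astype(np.float32))
            print(n,k,g,m.sum(),"mean",q.mean(0).round(0),"zmax",np.percentile(q[:,2],[5,50,95]).round(0),"rect",np.round(r[0]),np.round(r[1]),round(r[2],1))
    p2=p[160:280,190:350] if n=="scene" else p[180:275,210:390]
    cv2.imwrite(f"pics/{n}_crop.png",cv2.resize(p2[...,::-1],None,fx=4,fy=4,interpolation=cv2.INTER_CUBIC))
E
```

```text
scene term all 444 mean [471. -40.  41.] zmax [11. 38. 89.] rect [455. -53.] [212.  79.] 13.2
scene term orange 173 mean [483. -38.  51.] zmax [11. 53. 96.] rect [470. -31.] [36. 66.] 78.5
scene term dark 13 mean [453. -21.  20.] zmax [12. 19. 36.] rect [460. -27.] [44. 48.] 33.4
scene term top 189 mean [470. -37.  39.] zmax [34. 38. 49.] rect [492. -41.] [150.  56.] 0.2
scene term low 125 mean [464. -43.  18.] zmax [ 9. 17. 29.] rect [428. -53.] [155.  77.] 19.2
scene rail all 1483 mean [643. 114.  38.] zmax [14. 43. 48.] rect [624. 113.] [153.  93.] 79.2
scene rail orange 246 mean [620. 114.  41.] zmax [33. 44. 48.] rect [619. 116.] [68. 75.] 79.4
scene rail dark 1077 mean [651. 114.  37.] zmax [13. 43. 47.] rect [639. 111.] [151.  62.] 78.5
scene rail top 873 mean [644. 113.  43.] zmax [34. 45. 48.] rect [624. 113.] [153.  93.] 78.7
scene rail low 300 mean [664. 116.  19.] zmax [ 9. 19. 29.] rect [624. 114.] [151.  93.] 78.9
side term all 661 mean [452. -55.  35.] zmax [12. 37. 63.] rect [460. -87.] [ 81. 150.] 6.4
side term orange 44 mean [ 450. -118.   29.] zmax [13. 22. 59.] rect [463. -95.] [132.  30.] 64.6
side term dark 177 mean [451. -22.  24.] zmax [10. 23. 39.] rect [448. -27.] [46. 70.] 77.3
side term top 345 mean [452. -47.  40.] zmax [32. 38. 49.] rect [460. -84.] [ 80. 141.] 6.4
side term low 223 mean [449. -54.  19.] zmax [10. 20. 29.] rect [444. -72.] [132.  78.] 80.0
side rail all 1378 mean [623. 124.  38.] zmax [14. 44. 48.] rect [621. 112.] [155.  94.] 78.8
side rail orange 482 mean [609. 119.  37.] zmax [20. 36. 48.] rect [615. 108.] [106.  82.] 79.1
side rail dark 726 mean [631. 132.  39.] zmax [13. 44. 48.] rect [635. 112.] [149.  61.] 78.9
side rail top 616 mean [634. 119.  44.] zmax [35. 45. 49.] rect [622. 111.] [155.  91.] 78.8
side rail low 291 mean [612. 146.  19.] zmax [ 9. 19. 29.] rect [608. 126.] [163.  71.] 58.0
```

View pics/side_crop.png

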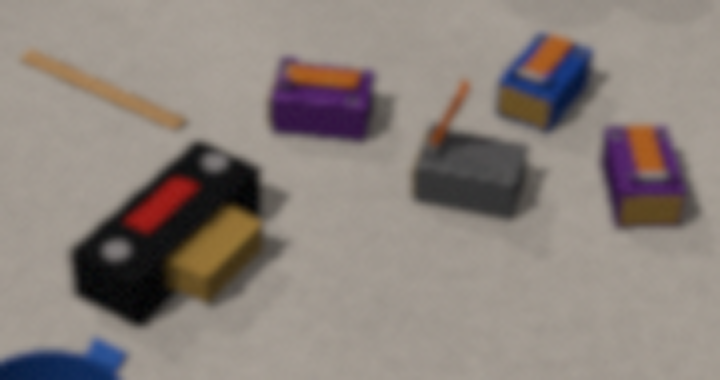

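View pics/scene_crop.png

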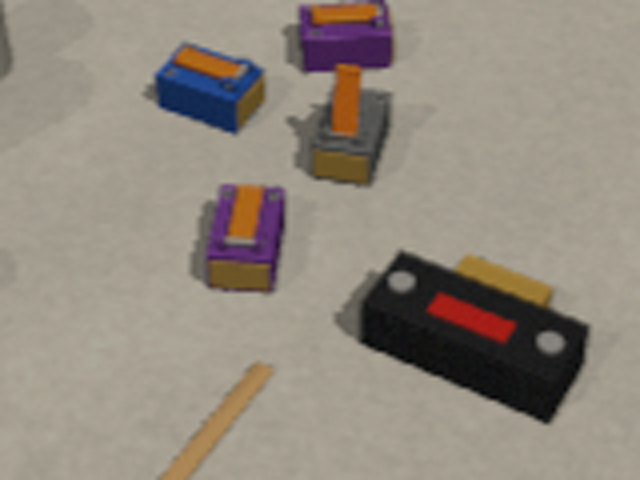

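```bash
cat > blobs.py <<'E'
from h import *
z=np.load("scene0.npz");W=pts("scene",z["d"]);p=z["p"];hsv=cv2.cvtColor(p,cv2.COLOR_RGB2HSV)
ok=(W[...,2]>9)&(np.abs(W[...,1])<700)&(W[...,0]>300)&(W[...,0]<1000)
n,l,s,c=cv2.connectedComponentsWithStats(ok.astype(np.uint8))
for i in range(1,n):
    if s[i,4]<80: continue
    q=W[l==i]; r=cv2.minAreaRect(q[:,:2].astype(np.float32))
    print(c[i].round(),s[i,4],"min",q.min(0).round(),"max",q.max(0).round(),np.round(r[0]),np.round(r[1]),round(r[2],1))
for n,box in (("scene",(262,176,290,208)),("side",(310,208,345,236))):
    z=np.load(n+"0.npz");W=pts(n,z["d"]);hsv=cv2.cvtColor(z["p"],cv2.COLOR_RGB2HSV)
    a,b,c,d=box;w=W[b:d,a:c].reshape(-1,3);h=hsv[b:d,a:c].reshape(-1,3).astype(int)
    m=(w[:,2]>34)&(w[:,2]<42)&(h[:,1]<70);q=w[m]
    r=cv2.minAreaRect(q[:,:2].astype(np.float32));print(n,m.sum(),r,q.mean(0))
E
python3 blobs.py
```

```text
[ 73. 178.] 6689 min [ 589. -700.    9.] max [ 772. -518.  217.] [ 680. -609.] [182. 182.] 0.1
[149. 181.] 1870 min [ 563. -445.    9.] max [ 700. -351.  220.] [ 626. -387.] [120.  93.] 47.9
[178. 164.] 752 min [ 414. -440.   10.] max [ 515. -344.   94.] [ 468. -394.] [110.  80.] 12.9
[276. 180.] 762 min [ 303. -132.    9.] max [500. -13. 100.] [406. -60.] [203.  81.] 20.9
[242. 181.] 395 min [ 408. -216.    9.] max [ 468. -130.   51.] [ 438. -173.] [82. 54.] 82.5
[416. 236.] 2380 min [300. 315.   9.] max [631. 472. 133.] [472. 355.] [327. 144.] 19.0
[251. 218.] 439 min [ 551. -110.   10.] max [639. -47.  51.] [596. -79.] [84. 51.] 12.0
[501. 259.] 6466 min [369. 520.   9.] max [654. 700.  90.] [511. 610.] [180. 285.] 90.0
[164. 230.] 531 min [ 704. -321.    9.] max [ 763. -261.   74.] [ 734. -292.] [57. 57.] 21.0
[309. 241.] 1466 min [572.  30.   9.] max [681. 190.  51.] [624. 113.] [153.  93.] 79.2
[477. 332.] 6299 min [782. 362.   9.] max [842. 700. 143.] [815. 530.] [340.  36.] 84.2
scene 146 ((457.2547302246094, -41.222007751464844), (79.87907409667969, 50.74250793457031), 4.7826032638549805) [463.70798091 -36.03275154  37.8522522 ]
side 252 ((454.78753662109375, -41.09327697753906), (78.25000762939453, 55.292076110839844), 5.486734867095947) [450.28046382 -37.84212551  38.36126967]
```

Emit:
step_arm:
  targets:
    - {"gripper": 0, "offset": [0, 0, -4], "dr": [0, 0, 0.13]}
    - {"gripper": 0, "offset": [0, 0, -4], "dr": [0, 0, 0.13]}
    - {"gripper": 0, "offset": [2.2, -4.2, 0], "dr": [0, 0, 0]}
    - {"gripper": 0, "offset": [2.2, -4.2, 0], "dr": [0, 0, 0]}
    - {"gripper": 0, "offset": [2.2, -4.2, 0], "dr": [0, 0, 0]}
    - {"gripper": 0, "offset": [2.2, -4.2, 0], "dr": [0, 0, 0]}
    - {"gripper": 0, "offset": [2.2, -4.2, 0], "dr": [0, 0, 0]}
    - {"gripper": 0, "offset": [2.2, -4.2, 0], "dr": [0, 0, 0]}
    - {"gripper": 0, "offset": [2.2, -4.2, 0], "dr": [0, 0, 0]}
    - {"gripper": 0, "offset": [2.2, -4.2, 0], "dr": [0, 0, 0]}
    - {"gripper": 0, "offset": [2.2, -4.2, 0], "dr": [0, 0, 0]}

```text
t: 1.2
ee_pos: [382.7, -184.8, 304.0]
orientation: [-3.139, 0.003, 0.068]
wrist_force: [1.0, -0.4, 0.3]
gripper_width: 0.001
```

Emit:
step_arm:
  targets:
    - {"gripper": 0, "offset": [1.9, -3.6, 1.2], "dr": [0, 0, 0]}
    - {"gripper": 0, "offset": [1.9, -3.6, 1.2], "dr": [0, 0, 0]}
    - {"gripper": 0, "offset": [1.9, -3.6, 1.2], "dr": [0, 0, 0]}
    - {"gripper": 0, "offset": [1.9, -3.6, 1.2], "dr": [0, 0, 0]}
    - {"gripper": 0, "offset": [0, 0, 0], "dr": [0, 0, 0]}

```text
t: 1.7
ee_pos: [451.3, -23.6, 255.0]
orientation: [-3.138, 0.0, 0.074]
wrist_force: [-0.3, -0.4, 0.3]
gripper_width: 0.001
```

```bash
cat > wv.py <<'E'
from h import *; import sys
def look(tag):
    o=arm.get_obs(); print(o["ee_pos"].round(1),o["orientation"].round(4),o["wrist_force"].round(1),round(o["gripper_width"],3))
    p,d=snap("wrist"); W=pts("wrist",d,toolT(o)); cv2.imwrite(f"pics/{tag}.png",p[...,::-1]); np.savez(tag,p=p,d=d,W=W)
    h=cv2.cvtColor(p,cv2.COLOR_RGB2HSV).astype(int);H,S,V=h[...,0],h[...,1],h[...,2]
    near=lambda x,y,r:(np.hypot(W[...,0]-x,W[...,1]-y)<r)
    return p,W,H,S,V,near
def rect(n,q):
    r=cv2.minAreaRect(q[:,:2].astype(np.float32)); print(n,len(q),"c",np.round(r[0],1),"sz",np.round(r[1],1),"ang",round(r[2],2),"z",np.percentile(q[:,2],[5,50,95]).round(1))
E
python3 - <<'E'
from wv import *
p,W,H,S,V,near=look("w1")
z=W[...,2]
rect("block top",W[near(456,-41,55)&(z>33)&(z<42)&(S<70)])
rect("orange",W[near(470,-41,70)&(z>30)&(H<22)&(S>140)])
rect("rail top",W[near(638,111,85)&(z>41)&(z<50)])
rect("bar top",W[near(590,121,45)&(z>30)&(z<39)&(S>90)])
E
```

```text
[451.3 -23.6 255. ] [-3.1383e+00  3.0000e-04  7.4500e-02] [-0.3 -0.4  0.3] 0.001
block top 2722 c [456.9 -41.4] sz [77.9 49.9] ang 5.11 z [36.  37.3 38.6]
orange 1518 c [470.  -24.1] sz [ 52.8 105.9] ang 4.89 z [ 47.5  98.1 352.7]
rail top 825 c [601.3  70.4] sz [16.2 68.2] ang 3.31 z [42.4 44.  45.4]
bar top 2549 c [594.9 116.8] sz [70.1 31.4] ang 78.93 z [32.5 34.  35.4]
```

View pics/w1.png

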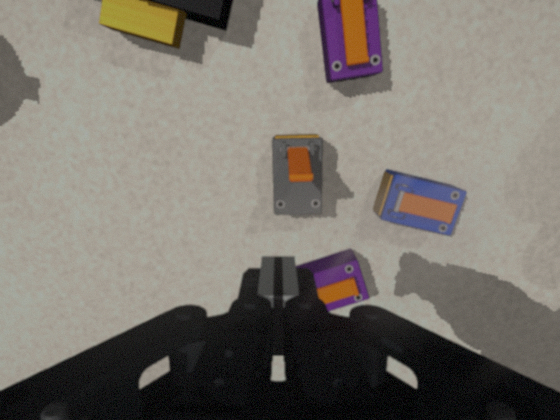

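The wrist view shows the grey block at about (298,175) with its lever upright, contacts toward the top of the image (world +x), centre (457,-41), yaw 0.089. The bar is at top left. I'll put the closed fingers on the contact side of the lever.

Emit:
step_arm:
  targets:
    - {"gripper": 0, "offset": [3.5, 0.9, 0], "dr": [0, 0, -0.015]}
    - {"gripper": 0, "offset": [3.5, 0.9, 0], "dr": [0, 0, 0]}
    - {"gripper": 0, "offset": [0, 0, 4], "dr": [0, 0, 0]}
    - {"gripper": 0, "offset": [0, 0, 4], "dr": [0, 0, 0]}
    - {"gripper": 0, "offset": [0, 0, 4], "dr": [0, 0, 0]}
    - {"gripper": 0, "offset": [0, 0, 3.5], "dr": [0, 0, 0]}
    - {"gripper": 0, "offset": [0, 0, 0], "dr": [0, 0, 0]}

```text
t: 2.45
ee_pos: [524.4, -45.3, 96.9]
orientation: [3.14, -0.002, 0.083]
wrist_force: [-0.0, -0.4, -0.2]
gripper_width: -0.001
```

Emit:
step_arm:
  targets:
    - {"gripper": 0, "offset": [0, -1.0, 0], "dr": [0, 0, 0]}
    - {"gripper": 0, "offset": [-2, 0, 0], "dr": [0, 0, 0]}
    - {"gripper": 0, "offset": [-1.3, 0, 0], "dr": [0, 0, 0]}
    - {"gripper": 0, "offset": [-1.3, 0, 0], "dr": [0, 0, 0]}
    - {"gripper": 0, "offset": [-1.3, 0, 0], "dr": [0, 0, 0]}
    - {"gripper": 0, "offset": [0, 0, 0], "dr": [0, 0, 0]}

```text
t: 3.05
ee_pos: [465.9, -39.6, 105.4]
orientation: [3.138, -0.012, 0.081]
wrist_force: [-0.2, 0.6, -0.5]
gripper_width: -0.006
```

Emit:
step_arm:
  targets:
    - {"gripper": 0, "offset": [-0.5, 0, 1.2], "dr": [0, 0, 0]}
    - {"gripper": 0, "offset": [-0.6, 0, 1.2], "dr": [0, 0, 0]}
    - {"gripper": 0, "offset": [-0.6, 0, 0.8], "dr": [0, 0, 0]}
    - {"gripper": 0, "offset": [0, 0, 0], "dr": [0, 0, 0]}

```text
t: 3.45
ee_pos: [453.4, -40.9, 77.6]
orientation: [3.136, -0.021, 0.08]
wrist_force: [0.1, -0.3, 0.8]
gripper_width: -0.006
```

```bash
python3 - <<'E'
from wv import *
p,W,H,S,V,near=look("w2")
s,d=snap("scene"); b,e=snap("side")
cv2.imwrite("pics/c2.png",np.hstack([cv2.resize(s[140:230,220:340,::-1],(400,300)),cv2.resize(b[170:260,270:390,::-1],(400,300))]))
E
```

```text
[453.4 -40.9  77.6] [ 3.1357 -0.0209  0.0802] [ 0.1 -0.3  0.8] -0.006
```

View pics/c2.png

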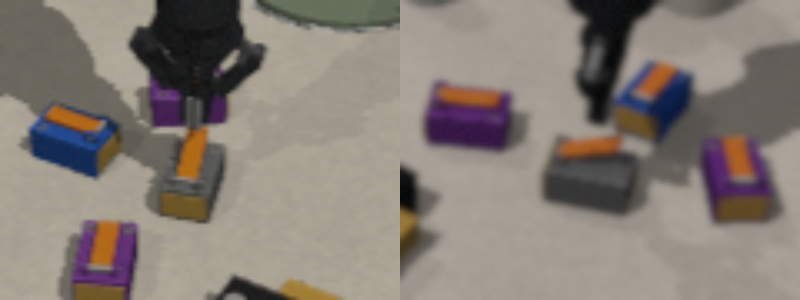

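The lever has swung most of the way down, with the finger above its tip. I'll press it the rest of the way.

Emit:
step_arm:
  targets:
    - {"gripper": 0, "offset": [-0.7, 0, 0.2], "dr": [0, 0.02, 0]}
    - {"gripper": 0, "offset": [0, 0, 0.4], "dr": [0, 0, 0]}
    - {"gripper": 0, "offset": [0, 0, 0.4], "dr": [0, 0, 0]}

```text
t: 3.9
ee_pos: [450.4, -41.2, 69.3]
orientation: [3.136, -0.047, 0.08]
wrist_force: [-0.1, -0.3, 0.5]
gripper_width: 0.003
```

Emit:
step_arm:
  targets:
    - {"gripper": 0, "offset": [0, 0, 0.2], "dr": [0, -0.045, 0]}
    - {"gripper": 0, "offset": [0, 0, 0.3], "dr": [0, 0, 0]}
    - {"gripper": 0, "offset": [0, 0, 0.3], "dr": [0, 0, 0]}

```text
t: 4.2
ee_pos: [451.8, -41.1, 60.6]
orientation: [3.136, -0.001, 0.08]
wrist_force: [-0.4, -0.3, -0.3]
gripper_width: 0.001
```

```bash
python3 - <<'E'
from wv import *
s,d=snap("scene"); b,e=snap("side")
cv2.imwrite("pics/c3.png",np.hstack([cv2.resize(s[140:230,220:340,::-1],(400,300),interpolation=2),cv2.resize(b[170:260,270:390,::-1],(400,300),interpolation=2)]))
for n,p,d,box in (("scene",s,d,(262,176,290,210)),("side",b,e,(310,205,345,236))):
    W=pts(n,d);h=cv2.cvtColor(p,cv2.COLOR_RGB2HSV);a,bb,c,dd=box
    w=W[bb:dd,a:c].reshape(-1,3);h=h[bb:dd,a:c].reshape(-1,3).astype(int)
    rect(n+" top",w[(w[:,2]>33)&(w[:,2]<42)&(h[:,1]<70)&(h[:,2]>50)]); rect(n+" lev",w[(w[:,2]>38)&(h[:,0]<22)&(h[:,1]>140)])
E
```

```text
scene top 145 c [458.6 -41.5] sz [79.9 50.8] ang 5.34 z [34.2 37.5 40.6]
scene lev 69 c [464.9 -40.7] sz [44.6 20.2] ang 5.54 z [42.5 53.8 61.4]
side top 204 c [457.  -39.1] sz [79.6 51.7] ang 6.74 z [34.4 38.3 40.9]
side lev 65 c [459.7 -39. ] sz [46.9 20.3] ang 9.81 z [47.2 56.5 67.1]
```

View pics/c3.png

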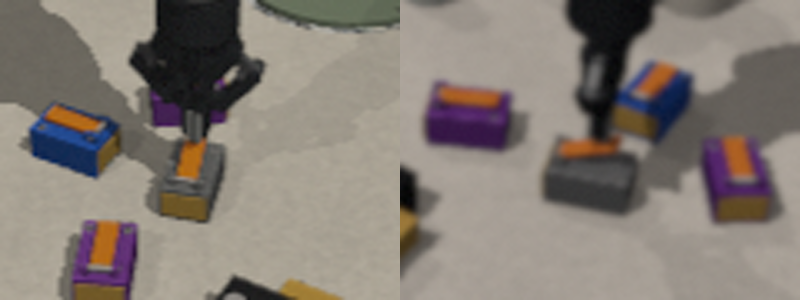

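The lever is still about 15-20° up and follows the finger without resistance, so I'll keep going down until the force rises.

Emit:
step_arm:
  targets:
    - {"gripper": 0, "offset": [0, 0, 0.4], "dr": [0, 0, 0]}
    - {"gripper": 0, "offset": [0, 0, 0.4], "dr": [0, 0, 0]}

```text
t: 4.5
ee_pos: [451.5, -41.2, 52.4]
orientation: [3.136, -0.002, 0.08]
wrist_force: [-0.8, -0.6, 1.0]
gripper_width: -0.0
```

Emit:
step_arm:
  targets:
    - {"gripper": 0, "offset": [0, 0, 0.25], "dr": [0, 0, 0]}
    - {"gripper": 0, "offset": [0, 0, 0.2], "dr": [0, 0, 0]}

```text
t: 4.7
ee_pos: [451.2, -41.2, 47.2]
orientation: [3.136, -0.002, 0.08]
wrist_force: [-0.3, 0.4, 0.7]
gripper_width: -0.002
```

```bash
cat > chk.py <<'E'
from wv import *
s,d=snap("scene"); b,e=snap("side")
for n,p,d,box in (("scene",s,d,(262,176,290,210)),("side",b,e,(310,205,345,236))):
    W=pts(n,d);h=cv2.cvtColor(p,cv2.COLOR_RGB2HSV);a,bb,c,dd=box
    w=W[bb:dd,a:c].reshape(-1,3);h=h[bb:dd,a:c].reshape(-1,3).astype(int)
    rect(n+" lev",w[(w[:,2]>38)&(h[:,0]<22)&(h[:,1]>140)])
    k=h[:,2]<45; rect(n+" dark",w[k&(w[:,2]>40)&(w[:,2]<75)&(abs(w[:,0]-452)<25)&(abs(w[:,1]+41)<25)]) 
print(arm.get_obs()["wrist_force"])
E
python3 chk.py
```

```text
scene lev 45 c [470.4 -39. ] sz [29.8 19.8] ang 11.49 z [46.1 49.6 53.2]
scene dark 4 c [455.3 -27.8] sz [ 1.6 10.2] ang 89.75 z [66.2 73.6 74.2]
side lev 66 c [456.3 -38.1] sz [54.4 21.2] ang 6.6 z [45.1 51.8 59.1]
side dark 8 c [447.1 -28.8] sz [6.2 7.8] ang 81.46 z [65.6 69.4 73.8]
[ 0.58442873  0.08920292 -0.27473777]
```

```bash
python3 - <<'E'
from wv import *
look("w3")
W=np.load("w3.npz")["W"];p=np.load("w3.npz")["p"]
s,d=snap("scene")
im=np.hstack([p[...,::-1][120:420,130:430],cv2.resize(s[150:210,250:310,::-1],(300,300),interpolation=2)]);cv2.imwrite("pics/c4.png",im)
Ws=pts("scene",d)
for v in range(160,196,3): print(v,[tuple(Ws[v,u].round()) for u in (272,277,281)],s[v,277])
E
```

```text
[451.2 -41.2  47.2] [ 3.1356e+00 -1.5000e-03  8.0000e-02] [ 0.6  0.1 -0.3] -0.001
160 [(np.float64(467.0), np.float64(-54.0), np.float64(158.0)), (np.float64(464.0), np.float64(-39.0), np.float64(159.0)), (np.float64(465.0), np.float64(-26.0), np.float64(163.0))] [20 23 23]
163 [(np.float64(473.0), np.float64(-52.0), np.float64(151.0)), (np.float64(461.0), np.float64(-40.0), np.float64(146.0)), (np.float64(468.0), np.float64(-25.0), np.float64(154.0))] [23 24 25]
166 [(np.float64(468.0), np.float64(-54.0), np.float64(136.0)), (np.float64(459.0), np.float64(-41.0), np.float64(133.0)), (np.float64(466.0), np.float64(-26.0), np.float64(141.0))] [19 21 20]
169 [(np.float64(468.0), np.float64(-54.0), np.float64(124.0)), (np.float64(443.0), np.float64(-46.0), np.float64(108.0)), (np.float64(469.0), np.float64(-25.0), np.float64(132.0))] [18 23 19]
172 [(np.float64(456.0), np.float64(-58.0), np.float64(102.0)), (np.float64(451.0), np.float64(-43.0), np.float64(102.0)), (np.float64(462.0), np.float64(-27.0), np.float64(115.0))] [23 25 26]
175 [(np.float64(359.0), np.float64(-92.0), np.float6
[... 584 characters left out ...]
loat64(463.0), np.float64(-40.0), np.float64(64.0)), (np.float64(428.0), np.float64(-37.0), np.float64(37.0))] [67 66 63]
187 [(np.float64(451.0), np.float64(-61.0), np.float64(36.0)), (np.float64(462.0), np.float64(-40.0), np.float64(50.0)), (np.float64(442.0), np.float64(-33.0), np.float64(36.0))] [175 105  27]
190 [(np.float64(467.0), np.float64(-55.0), np.float64(38.0)), (np.float64(474.0), np.float64(-36.0), np.float64(49.0)), (np.float64(458.0), np.float64(-27.0), np.float64(38.0))] [177 106  25]
193 [(np.float64(489.0), np.float64(-48.0), np.float64(45.0)), (np.float64(486.0), np.float64(-32.0), np.float64(48.0)), (np.float64(470.0), np.float64(-24.0), np.float64(37.0))] [154 125  99]
```

View pics/c4.png

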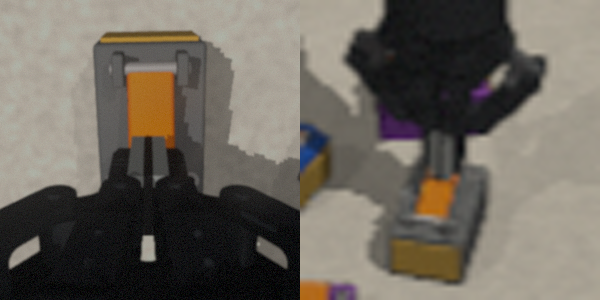

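Emit:
step_arm:
  targets:
    - {"gripper": 0, "offset": [0, 0, 0.3], "dr": [0, 0, 0]}
    - {"gripper": 0, "offset": [0, 0, 0.2], "dr": [0, 0, 0]}

```text
t: 5.1
ee_pos: [451.6, -41.3, 42.6]
orientation: [3.135, -0.003, 0.08]
wrist_force: [-0.2, 0.2, 1.3]
gripper_width: 0.001
```

```bash
python3 chk.py
```

```text
scene lev 39 c [471.  -38.5] sz [30.4 19.5] ang 10.56 z [42.9 47.8 50.6]
scene dark 6 c [458.4 -37. ] sz [ 7.5 25.8] ang 27.23 z [62.5 67.6 72.4]
side lev 67 c [455.9 -37. ] sz [54.8 19.3] ang 1.26 z [44.3 48.8 55. ]
side dark 12 c [447.7 -28.1] sz [9.  6.5] ang 4.74 z [62.3 66.9 72.9]
[-1.1195223  -0.29553174 -0.05962919]
```

Emit:
step_arm:
  targets:
    - {"gripper": 0, "offset": [0, 0, 0.2], "dr": [0, 0, 0]}
    - {"gripper": 0, "offset": [0, 0, 0.2], "dr": [0, 0, 0]}

```text
t: 5.4
ee_pos: [451.6, -41.3, 38.5]
orientation: [3.135, -0.003, 0.08]
wrist_force: [-5.6, 1.1, 28.3]
gripper_width: 0.0
```

Emit:
step_arm:
  targets:
    - {"gripper": 0, "offset": [0, 0, -3], "dr": [0, 0, 0]}
    - {"gripper": 0, "offset": [-1, 0, -4.5], "dr": [0, 0, 0]}
    - {"gripper": 0.9, "offset": [-2, 0, -4.5], "dr": [0, 0, 0]}
    - {"gripper": 0.9, "offset": [0, 0, 0], "dr": [0, 0, 0]}

```text
t: 5.8
ee_pos: [420.1, -42.3, 161.2]
orientation: [3.136, 0.0, 0.081]
wrist_force: [-0.2, 0.5, -1.5]
gripper_width: 0.333
```

```bash
python3 - <<'E'
from wv import *
p,W,H,S,V,near=look("w5")
z=W[...,2]
rect("block top",W[near(456,-41,55)&(z>33)&(z<42)&(S<70)])
m=near(465,-41,60)&(z>30)&(z<120)&(H<22)&(S>140)
w=W[m];rect("lever",w)
A=np.c_[w[:,0],np.ones(len(w))];sl=np.linalg.lstsq(A,w[:,2],rcond=None)[0];print("lever slope",sl[0],"z at 434",sl[0]*434+sl[1])
T=toolT(arm.get_obs());L=(W-T[:3,3])@T[:3,:3]
f=(V<70)&(L[...,2]>-60)&(L[...,2]<40)&(abs(L[...,0])<25)&(abs(L[...,1])<60)
print("finger pts tool frame",f.sum(),np.percentile(L[f],[2,50,98],axis=0).round(1).tolist())
E
```

```text
[420.1 -42.3 161.2] [3.136e+00 2.000e-04 8.120e-02] [-0.2  0.5 -1.5] 0.333
block top 4203 c [458.4 -41.4] sz [78.3 50.1] ang 5.66 z [35.9 37.2 38.4]
lever 2257 c [464.7 -40.6] sz [69.4 40.5] ang 4.61 z [44.3 46.1 47.4]
lever slope -0.06618546075944129 z at 434 47.40954799145508
finger pts tool frame 6030 [[-7.5, -39.0, -59.8], [8.2, 13.4, -48.4], [14.4, 38.6, -16.3]]
```

View pics/w5.png

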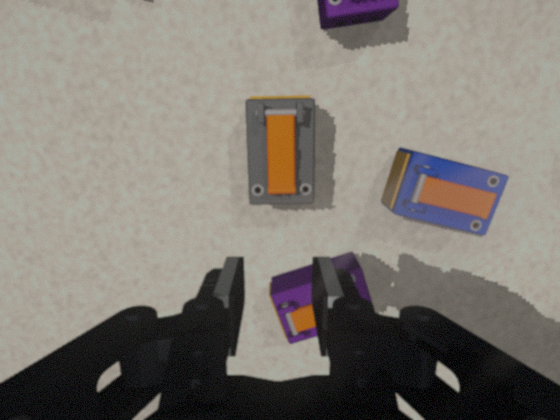

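The lever is shut: its tip is at z 47.4 mm against 47 expected, and its pixels are around (281,152). The block barely moved. The fingertips do look shorter than stated, so I'll check that on the way down.

Emit:
step_arm:
  targets:
    - {"gripper": 0.95, "offset": [1.9, 0.1, 0], "dr": [0, 0, -0.013]}
    - {"gripper": 0.95, "offset": [1.9, 0.1, 0], "dr": [0, 0, 0]}
    - {"gripper": 0.95, "offset": [0, 0, 3.5], "dr": [0, 0, 0]}
    - {"gripper": 0.95, "offset": [0, 0, 3.5], "dr": [0, 0, 0]}
    - {"gripper": 0.95, "offset": [0, 0, 0], "dr": [0, 0, 0]}

```text
t: 6.35
ee_pos: [460.7, -41.8, 85.1]
orientation: [3.136, 0.0, 0.094]
wrist_force: [-1.3, -0.2, 0.7]
gripper_width: 0.947
```

```bash
cat > tip.py <<'E'
from wv import *
p,W,H,S,V,near=look("w6"); z=W[...,2]
rect("block top",W[near(456,-41,60)&(z>33)&(z<42)&(S<70)&(V>60)])
T=toolT(arm.get_obs());L=(W-T[:3,3])@T[:3,:3]
f=(V<75)&(S<120)&(L[...,2]>-60)&(z>45)&(abs(L[...,0])<25)&(abs(L[...,1])<60)
q=L[f];print(len(q),q[q[:,2]>np.percentile(q[:,2],97)][:8].round(),np.percentile(q[:,2],[90,99,99.9]))
for n in("scene","side"):
    P,d=snap(n);w=pts(n,d);g=P.max(-1)<90
    k=g&(np.hypot(w[...,0]-458,w[...,1]+41)<60)&(w[...,2]>43)&(w[...,2]<200)
    q=w[k];print(n,"lowest dark",np.sort(q[:,2])[[0,3,10,20]].round(1),q[np.argsort(q[:,2])[:4]].round())
E
python3 tip.py
```

```text
[460.7 -41.8  85.1] [3.136e+00 3.000e-04 9.390e-02] [-1.3 -0.2  0.7] 0.947
block top 6185 c [459.2 -41.3] sz [77.4 50.3] ang 5.59 z [35.9 37.2 38.3]
6775 [[ 25. -12.  41.]
 [ 25.  16.  41.]
 [ 25. -12.  40.]
 [ 24. -12.  41.]
 [ 24.  15.  41.]
 [ 24.  16.  41.]
 [ 24.  10.  41.]
 [ 23. -12.  40.]] [-24.58582407 -18.29222311  41.14240906]
scene lowest dark [ 44.3  47.3 110.7 117.2] [[495. -25.  44.]
 [495. -52.  45.]
 [493. -26.  46.]
 [493. -23.  47.]]
side lowest dark [ 43.1  44.7  47.8 117.9] [[436. -34.  43.]
 [477. -22.  43.]
 [434. -35.  43.]
 [489. -20.  45.]]
```

The measured fingertips are about 22 mm behind the reported TCP when open and about 9 mm when shut. That is 28 mm shorter than stated, so I'll set the grasp depth from the measurement.

Emit:
step_arm:
  targets:
    - {"gripper": 0.95, "offset": [-0.1, 0, 3], "dr": [0, 0, 0]}
    - {"gripper": 0.95, "offset": [0, 0, 3], "dr": [0, 0, 0]}
    - {"gripper": 0.95, "offset": [0, 0, 2], "dr": [0, 0, 0]}
    - {"gripper": 0.95, "offset": [0, 0, 0.8], "dr": [0, 0, 0]}
    - {"gripper": 0.95, "offset": [0, 0, 0], "dr": [0, 0, 0]}

```text
t: 7.0
ee_pos: [468.2, -43.3, 6.2]
orientation: [3.133, -0.018, 0.092]
wrist_force: [-0.1, -0.5, 0.7]
gripper_width: 0.948
```

```bash
python3 - <<'E'
from wv import *
o=arm.get_obs();print(o["ee_pos"].round(1),o["wrist_force"].round(1))
s,d=snap("scene"); b,e=snap("side")
cv2.imwrite("pics/c6.png",np.hstack([cv2.resize(s[150:210,245:315,::-1],(400,343),interpolation=2),cv2.resize(b[185:245,295:365,::-1],(400,343),interpolation=2)]))
E
```

```text
[468.2 -43.3   6.2] [-0.1 -0.5  0.7]
```

View pics/c6.png

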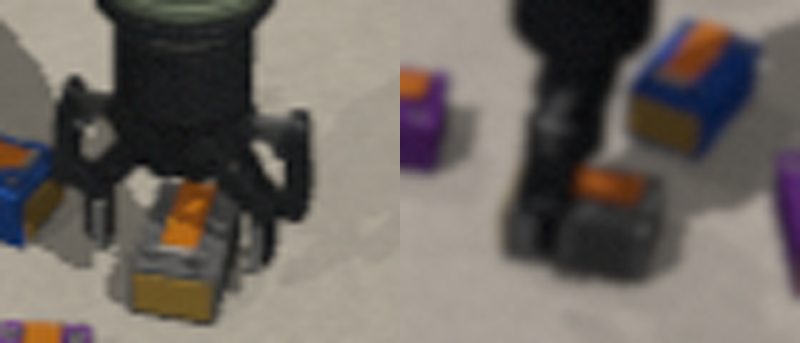

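The fingers straddle the block and the tips are near the counter, but in the side view the near finger looks forward of centre. I'll measure where it really is.

```bash
python3 - <<'E'
from wv import *
for n,box in(("side",(295,185,365,245)),("scene",(245,150,315,210))):
    P,d=snap(n);w=pts(n,d);a,b,c,e=box
    w=w[b:e,a:c].reshape(-1,3);V=P[b:e,a:c].reshape(-1,3).max(-1)
    for lo,hi in((10,20),(20,30),(30,45),(45,60)):
      for nm,m in(("+y",(w[:,1]>-8)),("-y",w[:,1]<-72)):
        m=m&(V<90)&(w[:,2]>lo)&(w[:,2]<hi)&(abs(w[:,0]-460)<60)&(abs(w[:,1]+41)<70);q=w[m]
        if len(q)>2: print(n,nm,lo,len(q),q.min(0).round(),np.median(q,0).round(),q.max(0).round())
E
```

```text
side +y 20 4 [454.   3.  27.] [468.   4.  28.] [473.   7.  29.]
side +y 30 25 [451.  -0.  31.] [458.   7.  39.] [473.  13.  44.]
side -y 30 7 [462. -88.  32.] [471. -84.  37.] [475. -81.  44.]
side +y 45 25 [451.  -4.  45.] [460.  10.  51.] [471.  13.  59.]
scene +y 30 12 [467.   1.  32.] [471.   6.  40.] [477.  12.  45.]
scene -y 30 17 [461. -96.  31.] [479. -85.  39.] [483. -82.  43.]
scene +y 45 14 [466.   3.  46.] [469.   8.  52.] [473.  12.  59.]
scene -y 45 21 [458. -95.  45.] [480. -86.  52.] [486. -82.  60.]
```

Emit:
step_arm:
  targets:
    - {"gripper": 0.95, "offset": [-0.6, 0, 0.6], "dr": [0, -0.018, 0]}
    - {"gripper": 0.95, "offset": [0, 0, 0.6], "dr": [0, 0, 0]}
    - {"gripper": 0.95, "offset": [0, 0, 0.2], "dr": [0, 0, 0]}

```text
t: 7.5
ee_pos: [463.2, -44.5, -6.4]
orientation: [3.132, -0.002, 0.091]
wrist_force: [0.8, -0.4, -0.1]
gripper_width: 0.952
```

Emit:
step_arm:
  newtons: 40
  targets:
    - {"gripper": 0.95, "offset": [-0.3, -0.3, 0.1], "dr": [0.009, 0, 0]}
    - {"gripper": 0.4, "offset": [0, 0, 0], "dr": [0, 0, 0]}
    - {"gripper": 0.4, "offset": [0, 0, 0], "dr": [0, 0, 0]}
    - {"gripper": 0.4, "offset": [0, 0, 0], "dr": [0, 0, 0]}
    - {"gripper": 0.4, "offset": [0, 0, 0], "dr": [0, 0, 0]}
    - {"gripper": 0.4, "offset": [0, 0, 0], "dr": [0, 0, 0]}

```text
t: 8.1
ee_pos: [459.2, -41.4, -7.9]
orientation: [-3.141, -0.001, 0.091]
wrist_force: [-0.8, -0.1, -2.9]
gripper_width: 0.579
```

Emit:
step_arm:
  targets:
    - {"gripper": 0.4, "offset": [0, 0, -1.5], "dr": [0, 0, 0]}
    - {"gripper": 0.4, "offset": [0, 0, -0.3], "dr": [0, 0, 0.14]}
    - {"gripper": 0.4, "offset": [0, 0, 0], "dr": [0, 0, 0.145]}
    - {"gripper": 0.4, "offset": [0.2, -4.5, 0], "dr": [0, 0, 0]}
    - {"gripper": 0.4, "offset": [0.2, -4.5, 0], "dr": [0, 0, 0]}
    - {"gripper": 0.4, "offset": [0.2, -4.5, 0], "dr": [0, 0, 0]}
    - {"gripper": 0.4, "offset": [0.2, -4.0, 0], "dr": [0, 0, 0]}
    - {"gripper": 0.4, "offset": [0, 0, 0], "dr": [0, 0, 0]}

```text
t: 8.9
ee_pos: [503.8, 133.3, 10.1]
orientation: [-3.14, 0.0, -0.212]
wrist_force: [0.6, -1.5, -3.4]
gripper_width: 0.577
```

```bash
cat > mate.py <<'E'
from wv import *; import sys
p,W,H,S,V,near=look(sys.argv[1]); z=W[...,2]
x,y=arm.get_obs()["ee_pos"][:2]
rect("bar top",W[near(590,118,50)&(z>30)&(z<40)&(S>90)&(W[...,0]>x+45)])
rect("rail top",W[near(638,110,95)&(z>41)&(z<50)])
rect("lever",W[near(x,y,60)&(z>40)&(z<75)&(H<14)&(S>140)&(V>80)])
rect("block+lever",W[near(x,y,60)&(z>30)&(z<75)&(V>70)&(W[...,0]<x+70)])
E
python3 mate.py w7
```

```text
[503.8 133.3  10.1] [-3.1403e+00  1.0000e-04 -2.1170e-01] [ 0.6 -1.5 -3.4] 0.577
bar top 18341 c [592.  117.7] sz [70.2 25. ] ang 78.51 z [32.9 34.1 35.2]Traceback (most recent call last):
  File "mate.py", line 5, in <module>
    rect("rail top",W[near(638,110,95)&(z>41)&(z<50)])
    ~~~~^^^^^^^^^^^^^^^^^^^^^^^^^^^^^^^^^^^^^^^^^^^^^^
  File "wv.py", line 9, in rect
    r=cv2.minAreaRect(q[:,:2].astype(np.float32)); print(n,len(q),"c",np.round(r[0],1),"sz",np.round(r[1],1),"ang",round(r[2],2),"z",np.percentile(q[:,2],[5,50,95]).round(1))
                                                                                                                                     ~~~~~~~~~~~~~^^^^^^^^^^^^^^^^^^
    return _quantile_unchecked(
        a, q, axis, out, overwrite_input, method, keepdims, weights)
    return _ureduce(a,
                    func=_quantile_ureduce_func,
    ...<5 lines>...
                    overwrite_input=overwrite_input,
                    method=method)
    r = func(a, **kwargs)
    result = _quantile(arr,
                       quantiles=q,
    ...<2 lines>...
                       out=out,
                       weights=wgt)
    slices_having_nans = np.isnan(arr[-1, ...])
                                  ~~~^^^^^^^^^
IndexError: index -1 is out of bounds for axis 0 with size 0
```

View pics/w7.png

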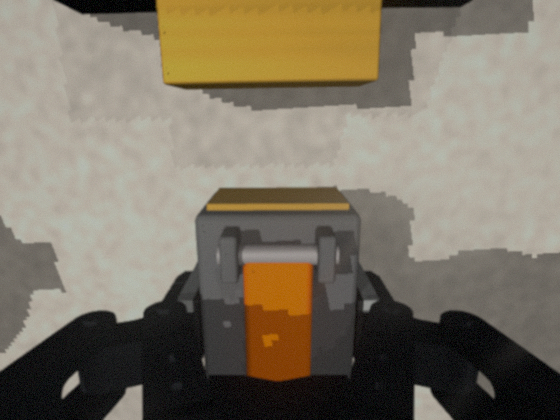

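The view shows the bar's front edge at columns 163–380, row 83, and the block's front edge at columns 205–355, row about 207. It looks nearly square. Now the exact offsets in the tool frame.

```bash
cat > rel.py <<'E'
from wv import *; import sys
p,W,H,S,V,near=look(sys.argv[1]); z=W[...,2]
T=toolT(arm.get_obs());L=(W-T[:3,3])@T[:3,:3]
zt=np.nanmedian(z[near(*T[:2,3],60)&(L[...,0]>25)&(L[...,0]<37)&(abs(L[...,1])>13)&(abs(L[...,1])<22)]); print("block top z",zt.round(1))
def front(m,sign):
    pts=[];
    for c in range(0,560,4):
        q=L[:,c][m[:,c]]
        if len(q)>4: pts.append(q[np.argsort(sign*q[:,0])[-3:]].mean(0))
    a=np.array(pts);a=a[(a[:,1]>np.percentile(a[:,1],12))&(a[:,1]<np.percentile(a[:,1],88))]
    f=np.polyfit(a[:,1],a[:,0],1);return f
bar=(z>32)&(z<38)&(S>110)&(L[...,0]>44)&(abs(L[...,1])<60)
blk=(abs(z-zt)<2.5)&(L[...,0]>22)&(L[...,0]<46)&(abs(L[...,1])<30)&(V>60)
for n,m,s in(("bar",bar,-1),("block",blk,1)):
    f=front(m,s);y=L[m][:,1];x=L[m][:,0];r=cv2.minAreaRect(L[m][:,:2].astype(np.float32))
    print(n,m.sum(),"front x at y=0",f[1].round(1),"slope(rad)",f[0].round(4),"y range",np.percentile(y,[.3,99.7]).round(1),"mid",np.percentile(y,[.3,99.7]).mean().round(1),"rect",np.round(r[0],1),np.round(r[1],1),round(r[2],2))
E
python3 rel.py w8
```

```text
[503.  130.4   9.9] [ 3.1408e+00  9.0000e-04 -2.1340e-01] [-0.5 -0.3 -4.3] 0.58
block top z 55.5
bar 18121 front x at y=0 77.7 slope(rad) 0.0192 y range [-43.6  25.4] mid -9.1 rect [89.1 -9.2] [70.4 25. ] 89.95
block 5195 front x at y=0 38.0 slope(rad) 0.0057 y range [-28.   21.2] mid -3.4 rect [30.4 -3.4] [49.9 16.8] 89.99
```

Emit:
step_arm:
  targets:
    - {"gripper": 0.4, "offset": [0.5, -0.57, 0], "dr": [0, 0, -0.013]}
    - {"gripper": 0.4, "offset": [0.5, 0, 0.8], "dr": [0, 0, 0]}
    - {"gripper": 0.4, "offset": [0, 0, 0.7], "dr": [0, 0, 0]}
    - {"gripper": 0.4, "offset": [0, 0, 0], "dr": [0, 0, 0]}

```text
t: 9.4
ee_pos: [514.3, 127.5, -6.8]
orientation: [3.137, 0.002, -0.206]
wrist_force: [-0.2, -0.0, -4.0]
gripper_width: 0.58
```

```bash
python3 rel.py w9
```

```text
[514.3 127.5  -6.8] [ 3.1373e+00  2.1000e-03 -2.0610e-01] [-0.2 -0.  -4. ] 0.58
block top z 38.9
bar 30456 front x at y=0 66.2 slope(rad) 0.0068 y range [-54.5  51.4] mid -1.5 rect [81.3 -0. ] [119.8  31.5] 89.83
block 5139 front x at y=0 38.0 slope(rad) 0.0088 y range [-25.7  23.6] mid -1.1 rect [30.5 -1. ] [16.9 49.9] 0.02
```

```bash
sed -i 's/(S>110)&/(S>110)\&(V>70)\&(H>15)\&(H<40)\&/' rel.py; python3 rel.py w10
```

```text
[514.4 127.4  -6.5] [ 3.1373e+00  1.8000e-03 -2.0620e-01] [-0.1 -1.7 -3.7] 0.574
block top z 39.3
bar 29841 front x at y=0 66.2 slope(rad) 0.0095 y range [-40.5  28.5] mid -6.0 rect [81.5 -6.1] [70.3 31.5] 89.45
block 5148 front x at y=0 38.1 slope(rad) 0.004 y range [-25.2  24. ] mid -0.6 rect [30.4 -0.7] [16.9 49.8] 0.01
```

Emit:
step_arm:
  targets:
    - {"gripper": 0.4, "offset": [0.3, -0.55, 0], "dr": [0.004, 0, -0.008]}
    - {"gripper": 0.4, "offset": [0.3, 0, 0], "dr": [0, 0, 0]}
    - {"gripper": 0.4, "offset": [0, 0, 0], "dr": [0, 0, 0]}

```text
t: 9.8
ee_pos: [522.2, 132.1, -5.8]
orientation: [-3.141, 0.001, -0.197]
wrist_force: [-0.5, 0.2, -4.4]
gripper_width: 0.583
```

```bash
python3 rel.py w11
```

```text
[522.2 132.1  -5.8] [-3.141e+00  1.200e-03 -1.975e-01] [-0.5  0.2 -4.4] 0.583
block top z 40.0
bar 27770 front x at y=0 59.8 slope(rad) -0.0012 y range [-34.   34.9] mid 0.5 rect [74.9  0.4] [31.  70.3] 0.01
block 5202 front x at y=0 38.4 slope(rad) 0.0026 y range [-25.5  23.8] mid -0.8 rect [30.6 -0.8] [49.7 17.1] 90.0
```

Emit:
step_arm:
  targets:
    - {"gripper": 0.4, "offset": [0.3, 0.1, 0.1], "dr": [0, 0, 0]}
    - {"gripper": 0.4, "offset": [0.3, 0, 0.1], "dr": [0, 0, 0]}
    - {"gripper": 0.4, "offset": [0, 0, 0.05], "dr": [0, 0, 0]}
    - {"gripper": 0.4, "offset": [0, 0, 0], "dr": [0, 0, 0]}

```text
t: 10.25
ee_pos: [528.5, 129.9, -7.8]
orientation: [-3.141, 0.001, -0.197]
wrist_force: [-0.5, 0.9, -2.9]
gripper_width: 0.58
```

Emit:
step_arm:
  targets:
    - {"gripper": 0.4, "offset": [0.4, 0, 0.04], "dr": [0, 0, 0]}
    - {"gripper": 0.4, "offset": [0.4, 0, 0.02], "dr": [0, 0, 0]}
    - {"gripper": 0.4, "offset": [0.2, 0, 0], "dr": [0, 0, 0]}
    - {"gripper": 0.4, "offset": [0, 0, 0], "dr": [0, 0, 0]}

```text
t: 10.65
ee_pos: [538.1, 128.5, -7.8]
orientation: [-3.141, 0.002, -0.197]
wrist_force: [-0.7, 0.2, -1.8]
gripper_width: 0.581
```

```bash
python3 rel.py w12
```

```text
[538.1 128.5  -7.8] [-3.1407e+00  1.6000e-03 -1.9660e-01] [-0.7  0.2 -1.8] 0.581
block top z 38.0
bar 24204 front x at y=0 44.5 slope(rad) 0.0019 y range [-34.7  34.3] mid -0.2 rect [58.4 -0.3] [28.8 70.2] 0.01
block 5208 front x at y=0 38.5 slope(rad) -0.0336 y range [-25.6  23.7] mid -1.0 rect [33.9  0.4] [58.2 23.8] 89.97
```

Emit:
step_arm:
  targets:
    - {"gripper": 0.4, "offset": [0.3, 0.08, 0], "dr": [0, 0, 0]}
    - {"gripper": 0.4, "offset": [0.3, 0, 0], "dr": [0, 0, 0]}
    - {"gripper": 0.4, "offset": [0.3, 0, 0], "dr": [0, 0, 0]}
    - {"gripper": 0.4, "offset": [0, 0, 0], "dr": [0, 0, 0]}

```text
t: 11.1
ee_pos: [545.4, 126.1, -7.8]
orientation: [3.142, 0.005, -0.196]
wrist_force: [-1.7, 0.0, 1.8]
gripper_width: 0.579
```

Emit:
step_arm:
  targets:
    - {"gripper": 0.4, "offset": [0.3, 0, 0], "dr": [0, 0, 0]}
    - {"gripper": 0.4, "offset": [0.3, 0, 0], "dr": [0, 0, 0]}
    - {"gripper": 0.4, "offset": [0.2, 0, 0], "dr": [0, 0, 0]}
    - {"gripper": 0.4, "offset": [0, 0, 0], "dr": [0, 0, 0]}

```text
t: 11.5
ee_pos: [549.1, 125.3, -7.5]
orientation: [3.139, 0.013, -0.195]
wrist_force: [-4.3, 0.7, 4.0]
gripper_width: 0.576
```

```bash
cat > fin.py <<'E'
from wv import *; import sys
f=[]
p,W,H,S,V,near=look(sys.argv[1]); z=W[...,2]; f.append(arm.get_obs()["wrist_force"])
T=toolT(arm.get_obs());L=(W-T[:3,3])@T[:3,:3]
bar=(z>31)&(z<36.8)&(S>110)&(V>70)&(H>15)&(H<40)&(L[...,0]>41)&(L[...,0]<80)&(abs(L[...,1])<60)
side=bar&(abs(L[...,1])>27); blk=(z>36.8)&(z<42)&(L[...,0]>20)&(L[...,0]<38)&(abs(L[...,1])<30)&(V>60)
for n,m in(("bar",bar),("barsides",side),("block",blk)):
    r=cv2.minAreaRect(L[m][:,:2].astype(np.float32));print(n,m.sum(),"x",np.percentile(L[m][:,0],[1,99]).round(1),"y",np.percentile(L[m][:,1],[.3,99.7]).round(1),np.round(r[1],1),round(r[2],2))
for n in("scene","side"):
    P,d=snap(n);w=pts(n,d);h=cv2.cvtColor(P,cv2.COLOR_RGB2HSV); f.append(arm.get_obs()["wrist_force"])
    a=-.196;R=np.array([np.cos(a),np.sin(a)])
    u=(w[...,:2]-[639,109])@R; k=(h[...,1]>100)&(h[...,0]>15)&(h[...,0]<40)&(w[...,2]>28)&(w[...,2]<38)&(u<-25)&(u>-70)&(np.hypot(w[...,0]-595,w[...,1]-117)<60)
    if k.sum()>5: print(n,"bar u range",k.sum(),np.percentile(u[k],[3,97]).round(1))
f=np.array(f);print("force along rail x",(f[:,:2]@[.981,-.195]).round(1),"fz",f[:,2].round(1))
E
python3 fin.py w13
```

```text
[549.1 125.3  -7.5] [ 3.1391  0.0128 -0.1947] [-4.3  0.7  4. ] 0.576
bar 14808 x [41.2 59.6] y [-35.1  33.6] [18.8 70. ] 0.09
barsides 3206 x [41.3 59.6] y [-35.5  33.9] [18.7 70. ] 0.06
block 3740 x [20.4 37.8] y [-25.   23.3] [18. 49.] 0.05
scene bar u range 70 [-54.2 -40.7]
side bar u range 63 [-52.4 -29.1]
force along rail x [-6.7 -7.4 -7. ] fz [6.8 7.3 6.1]
```

Emit:
step_arm:
  targets:
    - {"gripper": 0.4, "offset": [0.4, 0, 0], "dr": [0.002, 0.013, 0]}
    - {"gripper": 0.4, "offset": [0.4, 0, 0], "dr": [0, 0.005, 0]}
    - {"gripper": 0.4, "offset": [0.3, 0, 0], "dr": [0, 0, 0]}

```text
t: 11.95
ee_pos: [553.1, 124.4, -7.9]
orientation: [3.138, 0.006, -0.193]
wrist_force: [-23.8, 2.3, 26.1]
gripper_width: 0.575
```

```bash
python3 fin.py w14
```

```text
[553.1 124.4  -7.9] [ 3.1376  0.0064 -0.1928] [-23.8   2.3  26.1] 0.575
bar 11373 x [41.2 55.4] y [-35.1  33.7] [14.6 69.9] 0.12
barsides 2474 x [41.2 55.4] y [-35.4  34. ] [14.6 69.9] 0.08
block 3617 x [20.3 37.7] y [-25.   23.3] [18.  48.9] 0.01
scene bar u range 48 [-49.9 -39.2]
side bar u range 40 [-49.  -28.9]
force along rail x [-22.8 -23.2 -22.7] fz [22.  22.9 21.9]
```

Emit:
step_arm:
  targets:
    - {"gripper": 0.4, "offset": [0.1, 0, -0.1], "dr": [0.002, 0, 0]}
    - {"gripper": 0.4, "offset": [0.1, 0, -0.05], "dr": [0, 0, 0]}

```text
t: 12.3
ee_pos: [551.5, 124.6, -7.3]
orientation: [3.138, 0.013, -0.192]
wrist_force: [-9.7, 2.7, -1.2]
gripper_width: 0.582
```

```bash
python3 fin.py w15
```

```text
[551.5 124.6  -7.3] [ 3.138   0.0129 -0.1916] [-9.7  2.7 -1.2] 0.582
bar 12523 x [41.2 56.9] y [-35.2  33.5] [16.1 69.8] 0.0
barsides 2715 x [41.2 56.9] y [-35.5  33.8] [69.8 16.1] 90.0
block 4080 x [20.3 37.8] y [-25.2  23.5] [18.  49.1] 0.02
scene bar u range 55 [-52.9 -40.4]
side bar u range 45 [-51.  -29.3]
force along rail x [ -9.8 -10.4  -9.7] fz [-1.5 -0.8 -1.5]
```

Emit:
step_arm:
  targets:
    - {"gripper": 0.4, "offset": [0.17, 0, -0.05], "dr": [0.002, 0.012, 0.003]}
    - {"gripper": 0.4, "offset": [0.13, 0, -0.04], "dr": [0.002, 0.008, 0]}

```text
t: 12.65
ee_pos: [551.5, 124.7, -7.8]
orientation: [3.141, -0.002, -0.194]
wrist_force: [-9.9, 3.5, -0.6]
gripper_width: 0.579
```

```bash
cat >> fin.py <<'E'
k=(z>34)&(z<42)&(L[...,0]>-20)&(L[...,0]<37)&(abs(L[...,1])<24)&(S<60)&(V>60)
A=np.c_[L[k][:,0],L[k][:,1],np.ones(k.sum())];c=np.linalg.lstsq(A,z[k],rcond=None)[0];print("block top plane slopes",c.round(4),k.sum(),L[k][:,0].min().round())
E
python3 fin.py w16
```

```text
[551.5 124.7  -7.8] [ 3.1407e+00 -1.8000e-03 -1.9380e-01] [-9.9  3.5 -0.6] 0.579
bar 13243 x [41.3 57.9] y [-35.3  33.5] [17.1 70. ] 0.07
barsides 2867 x [41.4 57.9] y [-35.6  33.8] [16.9 70. ] 0.13
block 3935 x [20.4 37.9] y [-25.1  23.3] [18.  48.8] 0.0
scene bar u range 56 [-52.8 -40. ]
side bar u range 56 [-50.8 -29.2]
force along rail x [-8.5 -9.  -9.3] fz [-1.2 -1.8 -3.3]
block top plane slopes [ 3.90000e-03 -9.00000e-04  3.72203e+01] 12034 -18.0
```

Emit:
step_arm:
  targets:
    - {"gripper": 0.4, "offset": [0.22, 0, -0.02], "dr": [0, 0.002, 0]}
    - {"gripper": 0.4, "offset": [0.15, 0, -0.02], "dr": [0, 0.004, 0]}

```text
t: 13.0
ee_pos: [551.9, 124.6, -7.8]
orientation: [3.139, -0.002, -0.193]
wrist_force: [-10.8, 1.9, 9.6]
gripper_width: 0.581
```

```bash
python3 fin.py w17; python3 fin.py w18 | grep -v barsides
```

```text
[551.9 124.6  -7.8] [ 3.1389e+00 -1.5000e-03 -1.9270e-01] [-10.8   1.9   9.6] 0.581
bar 12965 x [41.2 57.5] y [-35.2  33.6] [16.7 70. ] 0.17
barsides 2792 x [41.4 57.4] y [-35.5  33.9] [16.4 70. ] 0.38
block 3877 x [20.4 37.8] y [-25.1  23.4] [18.  49.2] 0.01
scene bar u range 55 [-52.8 -39.5]
side bar u range 52 [-50.4 -28.6]
force along rail x [-11.9 -10.9 -12.8] fz [8.2 7.4 8.3]
block top plane slopes [ 2.60000e-03 -1.00000e-04  3.72179e+01] 12056 -18.0
[551.8 124.6  -7.9] [ 3.1389e+00 -1.6000e-03 -1.9270e-01] [-12.7   1.9   8.3] 0.581
bar 12933 x [41.3 57.5] y [-35.2  33.5] [16.6 70. ] 0.15
block 3745 x [20.3 37.8] y [-25.1  23.3] [49.1 18. ] 89.97
scene bar u range 54 [-52.9 -40. ]
side bar u range 56 [-50.3 -29.3]
force along rail x [-11.5 -12.3 -12.1] fz [7.9 8.2 8. ]
block top plane slopes [2.30000e-03 2.00000e-04 3.71809e+01] 12084 -18.0
```

```bash
python3 - <<'E'
from wv import *
R=np.array([np.cos(.195),-np.sin(.195)]);N=np.array([-R[1],R[0]])
for n in("side","scene"):
    z0=np.load(n+"0.npz")
    for tag,(P,d) in(("unpressed",(z0["p"],z0["d"])),("now",snap(n))):
        w=pts(n,d);h=cv2.cvtColor(P,cv2.COLOR_RGB2HSV);q=w[...,:2]-[639,109];u=q@R;v=q@N
        k=(h[...,1]>100)&(h[...,0]>15)&(h[...,0]<40)&(w[...,2]>26)&(w[...,2]<38)&(u<-25)&(u>-75)&(abs(v)<45)
        for lo,hi in((-36,-26),(26,36)):
            m=k&(v>lo)&(v<hi)
            if m.sum()>4: print(n,tag,(lo,hi),m.sum(),"front u",np.percentile(u[m],[2,10,98]).round(1))
# wrist: bar visible length, pre-contact vs now, outer strips
for t in("w11","w17"):
    a=np.load(t+".npz");W=a["W"];h=cv2.cvtColor(a["p"],cv2.COLOR_RGB2HSV);q=W[...,:2]-[639,109];u=q@R;v=q@N
    k=(h[...,1]>110)&(h[...,0]>15)&(h[...,0]<40)&(h[...,2]>70)&(W[...,2]>32)&(W[...,2]<36.8)
    for lo,hi in((-33,-28),(28,33)):
        m=k&(v>lo)&(v<hi);print(t,(lo,hi),m.sum(),np.percentile(u[m],[1,3,97,99]).round(1))
E
```

```text
side unpressed (-36, -26) 23 front u [-62.1 -60.7 -30.1]
side unpressed (26, 36) 43 front u [-62.1 -60.3 -28.9]
side now (26, 36) 32 front u [-51.5 -50.4 -28.3]
scene unpressed (-36, -26) 13 front u [-60.2 -58.6 -40.2]
scene unpressed (26, 36) 14 front u [-59.  -57.8 -42.9]
scene now (26, 36) 6 front u [-50.2 -48.9 -42.9]
w11 (-33, -28) 2018 [-59.6 -58.9 -30.  -29.5]
w11 (28, 33) 2001 [-59.3 -58.7 -29.9 -29.4]
w17 (-33, -28) 918 [-47.4 -47.  -31.6 -31.3]
w17 (28, 33) 931 [-47.1 -46.7 -31.4 -31.1]
```

Estimates of the bar travel range from about 10 to 14 mm, and the force reading suggests about 11 mm. I'll add a small push and take the downward load off.

Emit:
step_arm:
  targets:
    - {"gripper": 0.4, "offset": [0.3, 0, -0.04], "dr": [0, 0.004, 0]}
    - {"gripper": 0.4, "offset": [0.22, 0, -0.05], "dr": [0.002, 0.003, 0]}
    - {"gripper": 0.4, "offset": [0.17, 0, -0.05], "dr": [0, 0.004, 0]}

```text
t: 13.7
ee_pos: [552.8, 124.3, -7.8]
orientation: [3.138, -0.002, -0.191]
wrist_force: [-9.5, 3.2, 1.1]
gripper_width: 0.577
```

```bash
python3 fin.py w19
```

```text
[552.8 124.3  -7.8] [ 3.138e+00 -2.000e-03 -1.911e-01] [-9.5  3.2  1.1] 0.577
bar 11942 x [41.3 56.3] y [-35.2  33.6] [15.5 70.3] 0.06
barsides 2558 x [41.4 56.3] y [-35.4  33.9] [15.3 70.3] 0.23
block 3725 x [20.5 37.8] y [-25.   23.4] [17.9 49. ] 0.02
scene bar u range 49 [-51.4 -40.7]
side bar u range 50 [-50.  -28.6]
force along rail x [-11.  -10.  -10.4] fz [0.9 1.  1.3]
block top plane slopes [2.50000e-03 9.00000e-04 3.71882e+01] 12080 -18.0
```

```bash
python3 - <<'E'
from wv import *
a=np.load("w19.npz");W=a["W"];h=cv2.cvtColor(a["p"],cv2.COLOR_RGB2HSV)
m=(h[...,0]<14)&(h[...,1]>140)&(h[...,2]>70)&(W[...,2]>38)&(W[...,2]<90)&(np.hypot(W[...,0]-545,W[...,1]-126)<50);rect("lever",W[m])
arm.close_job()
E
```

```text
lever 1640 c [559.1 123.8] sz [20.6 42.2] ang 79.17 z [44.6 46.  47.2]
the job is handed in; nothing more can be done
```

The job is handed in. The orange lever is shut and the grey block is still gripped, pressed against the sprung bar with a push of about 10 N.

- **Lever:** I swung it shut before moving the block. The last check shows it lying flat at z 45–47 mm, where 47 mm at the tip is expected.
- **Fit:** The block is flat on the counter, its top sloping less than 0.3°. It is square to the bar within about 0.3° and centred within about 1 mm.
- **Push:** About 10 N along the rail, with almost no extra downward force (about 1 N).
- **Bar travel (checks disagree):** Before the last small push of about 1 mm, the side camera put the bar about 10 mm in, the wrist camera 12–14 mm, and the arm's own position about 9 mm. My best estimate for the final travel is about 12 mm, near the 13 mm half-way point. The furthest it went was about 14 mm of 26, during one brief overshoot.
- **Forces:** That overshoot took the wrist to about 24 N along the rail and 26 N upward, and I eased it off. Closing the lever peaked at 28 N, against the 40 N limit for pressing on things.
- **Fingertips:** They measured about 28 mm shorter than stated relative to the reported tool position. I set the grasp depth from the measurement.
- **Bystanders:** My path kept clear of the coffee things, jar and tools, and I felt no contact, but I did not measure their positions again at the end.

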